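# Level the casting board and park the mould under the curing lamp

### The job

On the craft table, turn the blue foot screws of the casting board until the bubble sits wholly inside the black ring of its round level vial, and push the mould carriage, which has an orange post, along its track fully home under the white lamp hood. Leave the glue stick, the marker pot and the egg tray where they stand.

Things in the scene. Friction and masses are not known exactly. Their poses are not given: they have to be found in the camera images.
- leveller: Casting leveller: wooden base 300 x 380 x 10 mm, fixed. Origin on the table; at yaw 0 its +x points away from the robot, +y left; (x, y) in mm below are in this frame. It carries a tilting aluminium plate 210 (x) x 330 (y) mm, centred, 12 mm thick, top 50 mm above the table. The plate rests on a fixed ball foot at (85, 0) and two foot screws, A at (-75, 135) and B at (-75, -135).
- hood (a point): Centre of the underside of the fixed white lamp hood, at (45, 65) mm, 96 mm above the table. The hood is 95 (x) x 100 (y) mm, its top 119 mm above the table, held by a steel column of 18 mm diameter at (140, 65).
- knob_a (a point): Centre of the round blue knob of screw A (left): upright, 38 mm diameter, 30 mm tall, underside 66 mm and top 96 mm above the table, free space below it. It turns about the vertical and keeps its height. Clockwise from above raises its corner of the plate 8 mm per turn, anticlockwise lowers it. Stiff (about 0.06 N m), stays where left; end stops 6 rad either side of level.
- knob_b (a point): Centre of the round blue knob of screw B (right): in all ways like that of screw A.
- vial (a point): Centre of the round bubble vial on the plate, at (-50, 0) mm: black housing 72 mm in diameter, green face 66 mm in diameter about 61 mm above the table, with a black ring of 21 mm inner diameter at its centre. The plate is level when the bubble is at this point. A hand pressing on the board or carriage shifts the bubble a little: read it untouched.
- bubble_mid (a point): Centre of the pale bubble, a 14 mm disc on the vial's face; it moves to the plate's higher side, coming to rest within a second: per radian clockwise of screw A 4.5 mm along (-0.645, 0.764) in the leveller's frame, of screw B 4.5 mm along (-0.645, -0.764). It starts 7 to 25 mm off centre; each screw needs up to 3.6 rad: A anticlockwise, B either way or hardly at all.
- post (a point): Top centre of the orange post on the mould carriage: 16 mm diameter, 42 mm tall, top 101 mm above the table when the plate is level. The carriage is a grey tray 70 x 120 x 8 mm with a pink round mould of 66 mm diameter; the post stands on its trailing (-y) end, 48 mm from the tray's centre, and stays outside the hood all the way.
- carriage (a joint): Travel of the carriage along the track towards the leveller's +y, in m: 0 at the right end, 0.120 home against the stop under the hood. It slides with about 2 N of friction and stays where it is left.
- glue_mid (a point): Centre (half-way up) of a loose standing glue stick, 31 mm diameter, 95 mm tall, on the table. Leave alone.
- pot_mid (a point): Centre (half-way up) of a clear loose pot of markers, 76 mm diameter, 85 mm tall (markers to 132 mm), on the table. Leave alone.
- egg_mid (a point): Centre (half-way up) of a loose cardboard egg tray, 100 x 150 mm, 40 mm tall, on the table. Leave alone.

How it is judged:
At the end, for the whole second after the job is handed in: The bubble's centre is within 3.8 mm of the vial's centre, so that the bubble lies inside the ring, and the carriage is within 6 mm of its stop under the hood (horizontal distance between bubble_mid and vial below 0.0038 m and value of joint carriage above 0.114 m); the robot touches nothing.
It fails at once if the glue stick is shifted by more than 20 mm or tipped (distance of glue_mid from where it was at the start of the episode above 0.02 m).
It fails at once if the marker pot is shifted by more than 20 mm or tipped (distance of pot_mid from where it was at the start of the episode above 0.02 m).
It fails at once if the egg tray is shifted by more than 20 mm (distance of egg_mid from where it was at the start of the episode above 0.02 m).
It also fails if it takes over 72 s, if anything falls off the work surface, if the arm or the gripper's body presses on something with over 40 N, if the wrist force passes 120 N, or if a joint passes its speed limit or range.

### The arm

A 6-joint arm with a two-finger parallel gripper is mounted at the origin on the work surface. World frame = base frame: x ahead of the robot, y to its left, z up, the work surface at z = 0. Lengths are in m, angles in rad, forces in N, time in s.
With the tool pointing down it reaches from about 0.35 to 0.875 m from the base axis. Payload 15.5 kg.
Tool frame: the origin (TCP) lies midway between the tips of the shut fingers; the grasp point (between the pads) lies 19 mm behind it; z points along the fingers, y is the line along which they close (so a half turn about z gives the same grasp; the last joint's range is limited). The gripper opens to 85 mm and grips with 20 to 120 N. Pads are 22 mm wide; open, the fingers measure 114 mm over their backs; the gripper's body (76 mm by 85 mm) begins 54 mm behind the grasp point. The pads swing forward as they close: fully open they stand 13 mm farther back than shut.
Start: joints at [-1.341, 0.494, 1.345, -0, 1.302, -0.096], TCP at [0.199, -0.592, 0.231] pointing down, gripper open.
Joint ranges: [-2.91, 2.91], [-0.82, 2.16], [0.22, 2.67], [-1.22, 4.37], [0.12, 2.79], [-3.08, 3.08]. Speed limits (rad/s): [1.89, 1.89, 2.57, 3.01, 3.01, 3.01].

### API

Orientations are given as a rotation vector (axis times angle).
In Python, from station import ctrl gives the robot as it stands. The module is installed in compiled form; this text tells all that it offers.
- The arm moves only by the tool move_arm, never from a script. Its argument "motion" is one flat list of numbers, 4 for each row, row after row: the shift along the world's x, y, z in cm, then the turn about the world's z in rad. A call has 1 to 12 rows; each row shifts and turns the commanded pose from where the row before left it; what a row does not reach is not made up. A row lasts 1/10 s, in which the tool goes at most 50 mm and 8.59 degrees, less where a joint would pass 70% of its speed; a pose out of reach is approached as far as the arm can. A call with a gripper value outside its range is refused whole. "jaw" is the finger opening in cm, from 0 to 8.54, set as the call begins (left out, the last holds). The fingers move at their own pace and stop on an object; "grip_force" is the grip in N (left out, the last holds). Time passes only in rows, so rows that do not move let the fingers close. It gives the time, the measured TCP pose, the force, the opening and the grip force at its end, in the units of the state.
- ctrl.get_state(): the state, without advancing time (a new reading comes with each control period).
- ctrl.capture(name): name is "scene" or "side" or "wrist"; returns the picture (420x560x3 uint8, blue, green, red); there is no depth.
- ctrl.camera_info(name): a dict with "mtx" (3x3 intrinsics, pixels), "view" (4x4, takes a point from world to camera coordinates). Camera axes: x right, y up, looking along -z (the intrinsics and any distortion apply to the point x, -y, -z); pixel columns grow to the right and rows downward; lengths in m; the calibration is good to about 2 mm. A picture is of the moment at which its call begins: read the wrist's pose just before it. camera_info takes no time and is no camera call; for the wrist camera it gives the pose at the moment of the call.
- ctrl.job_done(): hands the job in; it is judged then, once.
The state is a dict: "clock": time; "joints": joint angles; "qvel": joint speeds; "tau": joint torques, N m; "tool_pos": TCP position; "eef_rot": TCP orientation; "ft_force": force on the tool from outside, world axes, zero at the start; "torque": the same for the moment, N m; "width": finger opening in m; "gripper_force": force on a finger pad.
Only numpy, scipy, OpenCV 4.12 (cv2) and the standard library are available. Lean on these libraries where they do the work, as an engineer would, in place of code of your own. Each camera call takes 0.05 s, during which the arm holds its last target. There are 200 camera calls.

## Working session

There is one attempt and no reset: what is moved stays moved. The work goes in short steps, Python scripts to look and compute and a tool call to move; the robot and the scene stay as the last step left them, time stands still between calls to the robot, and variables do not carry over. Pictures are saved under pics/ and viewed, at most 10 in all, crops included, and the job is handed in when it is done.

Besides the shell and the picture viewer there is one more tool, called as name(argument=value, ...) on one line, values as JSON. move_arm: Moves the arm, as the interface text tells. Its arguments: {"type":"object","properties":{"motion":{"type":"array","items":{"type":"number"}},"jaw":{"type":"number"},"grip_force":{"type":"number"}},"required":["motion"]}

```bash
mkdir -p pics
cat > h.py <<'E'
import numpy as np, cv2
from station import ctrl
def proj(info,P):
    P=np.atleast_2d(P); c=(info['view']@np.c_[P,np.ones(len(P))].T)[:3]
    q=np.array(info['mtx'])@np.array([c[0],-c[1],-c[2]]); return (q[:2]/q[2]).T
def ray(info,uv,z):
    V=np.array(info['view']);R=V[:3,:3];o=-R.T@V[:3,3]
    d=np.linalg.inv(info['mtx'])@[uv[0],uv[1],1]; d=R.T@[d[0],-d[1],-d[2]]
    return o+d*(z-o[2])/d[2]
E
python3 - <<'E'
from h import *
a=ctrl.capture('scene');b=ctrl.capture('side')
cv2.imwrite('pics/a.png',a);cv2.imwrite('pics/b.png',b)
cv2.imwrite('pics/s.png',cv2.resize(a,(784,588)));cv2.imwrite('pics/t.png',cv2.resize(b,(784,588)))
for n in('scene','side'):
    i=ctrl.camera_info(n);print(i)
E
```

```text
{'mtx': array([[464.91819008,   0.        , 274.49000584],
       [  0.        , 464.91819008, 204.27444459],
       [  0.        ,   0.        ,   1.        ]]), 'view': array([[-0.58309009,  0.81227938,  0.01442795,  0.31564092],
       [-0.49173237, -0.36701275,  0.78962074,  0.20802309],
       [ 0.64668789,  0.45332534,  0.61342556, -1.52020676],
       [ 0.        ,  0.        ,  0.        ,  1.        ]])}
{'mtx': array([[535.41137052,   0.        , 276.90830333],
       [  0.        , 535.41137052, 209.22737099],
       [  0.        ,   0.        ,   1.        ]]), 'view': array([[-0.72952714, -0.68394772,  0.0023826 ,  0.42930071],
       [ 0.36525743, -0.38664884,  0.84681148, -0.25290537],
       [-0.57825355,  0.61864222,  0.53188781, -1.01998054],
       [ 0.        ,  0.        ,  0.        ,  1.        ]])}
```

View pics/s.png

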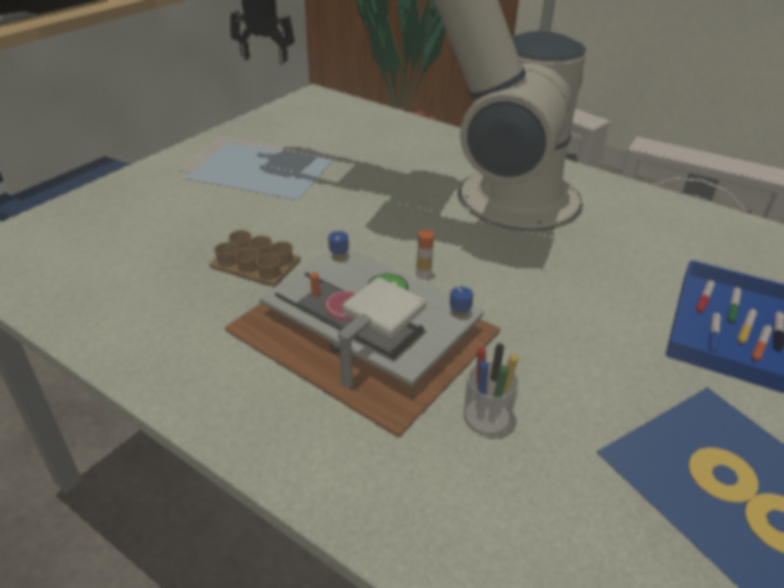

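View pics/t.png

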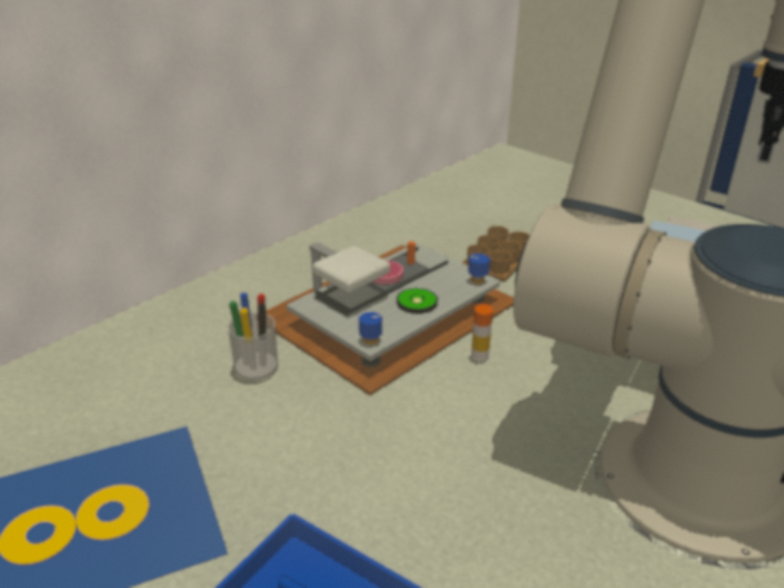

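The scene view (784 px wide) has knob A at about (461,299), knob B at (338,243), the post top at (315,275), the glue stick at (426,255) and the pot at (490,400). The side view has A at (371,325), B at (479,265), the vial at (417,299) and the post top at (411,244). Next I triangulate the knobs and fit the leveller pose.

```bash
cat > m.py <<'E'
from h import *
def tri(p,q):
    i,j=ctrl.camera_info('scene'),ctrl.camera_info('side'); s=560/784
    A=[]
    for inf,uv in((i,p),(j,q)):
        V=np.array(inf['view'])[:3];K=np.array(inf['mtx']);P=K@(np.diag([1,-1,-1])@V)
        u,v=np.array(uv)*s; A+=[u*P[2]-P[0],v*P[2]-P[1]]
    return np.linalg.svd(np.array(A))[2][-1,:3]/np.linalg.svd(np.array(A))[2][-1,3]
E
python3 - <<'E'
from m import *
im={n:cv2.imread(f'pics/{n}.png') for n in 'ab'}
def blob(im,lo,hi,c,r=22):
    h=cv2.cvtColor(im,cv2.COLOR_BGR2HSV);m=cv2.inRange(h,np.array(lo),np.array(hi))
    k=np.zeros_like(m);cv2.circle(k,tuple(int(x*5/7) for x in c),r,255,-1);m&=k
    x,y,w,hh=cv2.boundingRect(m);return np.array([x+w/2,y+hh/2])*1.4
bl=((105,120,50),(130,255,255))
R={}
for n,p,q in(('A',(461,299),(371,325)),('B',(338,243),(479,265))):
    a,b=blob(im['a'],*bl,p),blob(im['b'],*bl,q); R[n]=tri(a,b);print(n,a,b,R[n])
d=R['A']-R['B'];yaw=np.arctan2(-d[0],d[1]);print('dist',np.linalg.norm(d),'yaw',yaw)
c,s=np.cos(yaw),np.sin(yaw);Rm=np.array([[c,-s],[s,c]]);O=(R['A']+R['B'])[:2]/2-Rm@[-.075,0]
print('O',O,'vial',O+Rm@[-.05,0],'hood',O+Rm@[.045,.065],'column',O+Rm@[.14,.065])
for n,p,q in(('post',(315,276),(411,244)),('glue top',(426,236),(484,312)),('vial',(388,284),(417,299))):
    P=tri(p,q);print(n,P,Rm.T@(P[:2]-O))
i=ctrl.camera_info('scene')
for n,uv in(('pot',(489,418)),('egg',(255,265))):
    P=ray(i,np.array(uv)*5/7,.01);print(n,P,Rm.T@(P[:2]-O))
w=ctrl.camera_info('wrist');s=ctrl.get_state();V=np.array(w['view']);print(-V[:3,:3].T@V[:3,3]-s['tool_pos'],V[:3,:3].round(2),w['mtx'],s['eef_rot'],s['clock'])
E
```

```text
A [462.  294.7] [370.3 325.5] [0.50003558 0.13132325 0.08546369]
B [338.1 237.3] [479.5 265.3] [ 0.49129764 -0.14045186  0.08553374]
dist 0.2719155563889769 yaw -0.03214027258161361
O [ 0.57062787 -0.00697441] vial [ 0.5206537  -0.00536767] hood [0.61769339 0.05654596] column [0.71264433 0.05349316]
post [ 0.61600096 -0.09235878  0.09780359] [ 0.04809346 -0.08388222]
glue top [ 0.38873102 -0.01409069  0.08926885] [-0.18157424 -0.01295781]
vial [ 0.52228013 -0.00502758  0.06072432] [-0.04838534  0.00039218]
pot [0.64324987 0.26654404 0.01      ] [0.06379505 0.27571087]
egg [ 0.57199231 -0.29011356  0.01      ] [ 0.01046233 -0.28294908]
[0.06305181 0.02094634 0.14180783] [[ 0.32 -0.95 -0.  ]
 [ 0.91  0.31 -0.26]
 [ 0.25  0.08  0.96]] [[337.16354834   0.         278.17808757]
 [  0.         337.16354834 212.88231766]
 [  0.           0.           1.        ]] [-3.09913189e+00 -5.07789375e-01  1.22999661e-04] 0.1
```

move_arm(motion=[2.43, 3.77, -0.33, 0, 2.43, 3.77, -0.33, 0, 2.43, 3.77, -0.33, 0, 2.43, 3.77, -0.33, 0, 2.43, 3.77, -0.33, 0, 2.43, 3.77, -0.33, 0, 2.43, 3.77, -0.33, 0, 2.43, 3.77, -0.33, 0, 2.43, 3.77, -0.33, 0, 2.43, 3.77, -0.33, 0, 2.43, 3.77, -0.33, 0, 2.43, 3.77, -0.33, 0], jaw=8.5)

```text
clock: 1.3
tool_pos: [0.4917, -0.1381, 0.1914]
eef_rot: [-3.1, -0.508, 0.0]
ft_force: [0.9, -0.9, -0.3]
width: 0.0849
gripper_force: 0.0
```

```bash
cat > w.py <<'E'
import sys
from h import *
i=ctrl.camera_info('wrist');s=ctrl.get_state();c=ctrl.capture('wrist');cv2.imwrite('pics/%s.png'%sys.argv[1],c)
yaw=-.032;Rm=np.array([[np.cos(yaw),-np.sin(yaw)],[np.sin(yaw),np.cos(yaw)]]);O=np.array([.5706,-.007])
v=O+Rm@[-.05,0]
h=cv2.cvtColor(c,cv2.COLOR_BGR2HSV)
uv=proj(i,[*v,.061])[0];print('vial px',uv,'AB px',proj(i,[[*(O+Rm@[-.075,.135]),.096],[*(O+Rm@[-.075,-.135]),.096]]).round())
# warp face to 10px/mm top view
g=40;pts=[[-g,-g],[g,-g],[g,g],[-g,g]]
src=proj(i,[[*(v+Rm@(np.array(p)/1000)),.061] for p in pts]).astype(np.float32)
H=cv2.getPerspectiveTransform(src,np.float32([[ (p[0]+g)*7,(p[1]+g)*7] for p in pts]))
t=cv2.warpPerspective(c,H,(560,560));cv2.imwrite('pics/%s_t.png'%sys.argv[1],t)
hh=cv2.cvtColor(t,cv2.COLOR_BGR2HSV)
def cen(m):
    n,l,st,ce=cv2.connectedComponentsWithStats(m);k=max(range(1,n),key=lambda k:st[k,4]);return (ce[k]/7-g),st[k,4]/49,l==k
gm=cv2.inRange(hh,np.array((40,120,40)),np.array((80,255,255)))
hull=cv2.convexHull(cv2.findNonZero(gm));(cx,cy),r=cv2.minEnclosingCircle(hull);cc=np.array([cx,cy])/7-g
k=np.zeros_like(gm);cv2.circle(k,(int(cx),int(cy)),int(.93*33*7),255,-1)
pale=cv2.inRange(hh,np.array((0,0,110)),np.array((180,110,255)))&k
b,a,_=cen(pale);print('face centre',cc,'r',r/7,'bubble',b,'area',a,'rel',b-cc)
d=b-cc;M=4.5*np.array([[-.645,-.645],[.764,-.764]]);print('cw turns needed A,B',np.linalg.solve(M,-d))
print(s['clock'],s['tool_pos'],s['joints'],s['ft_force'])
E
python3 w.py w1; python3 -c "
import cv2,numpy as np;a=cv2.imread('pics/w1.png');b=cv2.imread('pics/w1_t.png');cv2.imwrite('pics/w1v.png',np.hstack([cv2.resize(a,(490,368)),cv2.resize(b,(368,368))])[:, :800])"
```

```text
vial px [127.66914223 116.01542861] AB px [[-105.   78.]
 [ 279.  216.]]
face centre [ 3.30903843 -2.22309222] r 34.11854989188058 bubble [-1.5776745   7.54703371] area 138.6326530612245 rel [-4.88671293  9.77012593]
cw turns needed A,B [-2.26271356  0.57909154]
1.3 [ 0.49167198 -0.13814554  0.19143703] [-3.90869089e-01  3.81817644e-01  1.67458597e+00 -1.08921405e-05
  1.08543244e+00  8.55186208e-01] [ 0.91141649 -0.90460339 -0.2670855 ]
```

View pics/w1v.png

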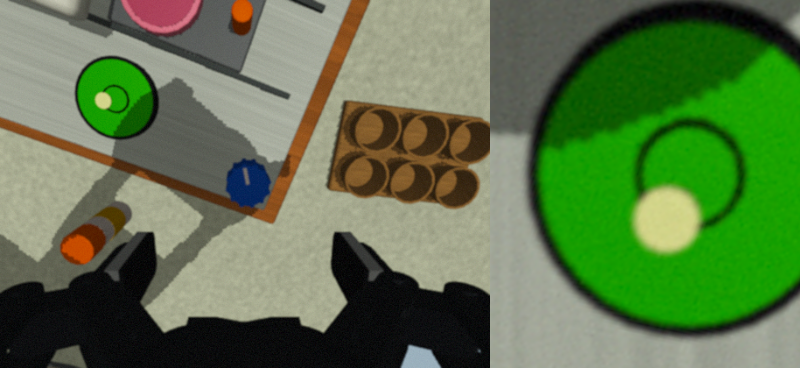

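The wrist view shows the bubble about 11 mm off ring centre, so I need A −2.26 rad and B +0.58 rad clockwise. Knob B shows at (283,209), a few mm from where predicted. I grip B next.

move_arm(motion=[0.1, -0.2, -3, 0, 0.1, -0.2, -3.3, 0, 0, 0, -3, 0, 0, 0, -2, 0, 0, 0, -0.9, 0, 0, 0, 0, 0])

```text
clock: 1.95
tool_pos: [0.4925, -0.1438, 0.0689]
eef_rot: [-3.099, -0.508, 0.003]
ft_force: [0.4, 0.7, 0.7]
width: 0.0847
gripper_force: 0.0
```

move_arm(motion=[0, 0, 0, 0, 0, 0, 0, 0, 0, 0, 0, 0, 0, 0, 0, 0, 0, 0, 0, 0, 0, 0, 0, 0], jaw=2.5, grip_force=35)

```text
clock: 2.55
tool_pos: [0.4931, -0.1438, 0.0698]
eef_rot: [-3.1, -0.508, -0.0]
ft_force: [0.1, 3.6, 1.5]
width: 0.035
gripper_force: 36.7
```

move_arm(motion=[0, 0, 0, -0.145, 0, 0, 0, -0.145, 0, 0, 0, -0.145, 0, 0, 0, -0.145, 0, 0, 0, 0, 0, 0, 0, 0])

```text
clock: 3.15
tool_pos: [0.4937, -0.1435, 0.0698]
eef_rot: [-3.115, 0.401, -0.002]
ft_force: [4.5, 8.3, 1.1]
width: 0.0348
gripper_force: 36.9
```

move_arm(motion=[0, 0, 0, 0, 0, 0, 0, 0, 0, 0, 0, 0, 0, 0, 0, 0, 0, 0, 3, 0, 0, 0, 4, 0, 0, 0, 4, 0.1, 0, 0, 1, 0.1, 0, 0, 0, 0.1, 0, 0, 0, 0.1, 0, 0, 0, 0.1, 0, 0, 0, 0.08], jaw=8.5)

```text
clock: 4.35
tool_pos: [0.493, -0.144, 0.1897]
eef_rot: [3.099, 0.514, 0.0]
ft_force: [-0.2, -0.2, 0.3]
width: 0.0852
gripper_force: 0.0
```

```bash
python3 w.py w2
```

```text
vial px [119.14706944 114.41403908] AB px [[-118.   74.]
 [ 271.  216.]]
face centre [ 3.46073696 -2.00053624] r 34.180572509765625 bubble [-3.1505004   5.81271906] area 138.08163265306123 rel [-6.61123736  7.81325529]
cw turns needed A,B [-2.27519493 -0.00257849]
4.35 [ 0.49295419 -0.14398903  0.18971664] [-4.00450529e-01  3.87587093e-01  1.67032049e+00 -9.26947164e-05
  1.08363053e+00  8.41576938e-01] [-0.17346068 -0.22617543  0.33667462]
```

move_arm(motion=[0.12, 3.4, 0, 0, 0.12, 3.4, 0, 0, 0.12, 3.4, 0, 0, 0.12, 3.4, 0, 0, 0.12, 3.4, 0, 0, 0.12, 3.4, 0, 0, 0.12, 3.4, 0, 0, 0.12, 3.4, 0, 0, 0, 0, 0, 0])

```text
clock: 5.3
tool_pos: [0.5026, 0.1312, 0.1897]
eef_rot: [-3.099, -0.51, -0.001]
ft_force: [-0.1, -0.9, 1.0]
width: 0.0854
gripper_force: 0.0
```

```bash
python3 w.py w3
python3 - <<'E'
from h import *
c=cv2.imread('pics/w3.png');i=ctrl.camera_info('wrist');h=cv2.cvtColor(c,cv2.COLOR_BGR2HSV)
m=cv2.inRange(h,np.array((105,120,30)),np.array((130,255,255)));n,l,st,ce=cv2.connectedComponentsWithStats(m)
for k in range(1,n):
    if st[k,4]>300: print(st[k],ce[k],ray(i,ce[k],.09))
E
```

```text
vial px [437.5975258  234.79404637] AB px [[278. 219.]
 [593. 333.]]
face centre [ 3.43117414 -0.83009992] r 34.02317592075893 bubble [-3.10308039  5.49196093] area 135.81632653061226 rel [-6.53425453  6.32206085]
cw turns needed A,B [-2.04506399 -0.20618649]
5.3 [0.50256199 0.13122815 0.18965516] [1.39987311e-01 3.95073331e-01 1.65707749e+00 7.46080405e-04
 1.08906173e+00 1.38455089e+00] [-0.10312895 -0.92391665  0.99595581]
[ 256  183   51   56 2009] [280.73021404 210.36386262] [0.50539172 0.12824034 0.09      ]
[546 295  14  35 310] [554.31290323 312.74193548] [ 0.49528582 -0.10878916  0.09      ]
```

move_arm(motion=[0.1, -0.15, -3, 0, 0.1, -0.15, -3.3, 0, 0, 0, -3, 0, 0, 0, -2, 0, 0, 0, -0.8, 0, 0, 0, 0, 0])

```text
clock: 5.95
tool_pos: [0.5043, 0.1243, 0.0681]
eef_rot: [3.101, 0.506, -0.003]
ft_force: [-0.5, 0.4, 0.1]
width: 0.085
gripper_force: 0.0
```

move_arm(motion=[0, 0, 0, 0, 0, 0, 0, 0, 0, 0, 0, 0, 0, 0, 0, 0, 0, 0, 0, 0, 0, 0, 0, 0], jaw=2.5)

```text
clock: 6.55
tool_pos: [0.504, 0.1285, 0.0703]
eef_rot: [-3.096, -0.506, -0.002]
ft_force: [-13.4, 39.5, 28.8]
width: 0.0354
gripper_force: 32.0
```

move_arm(motion=[0, 0, 0, 0.14, 0, 0, 0, 0.14, 0, 0, 0, 0.14, 0, 0, 0, 0.14, 0, 0, 0, 0.14, 0, 0, 0, 0.14, 0, 0, 0, 0.14, 0, 0, 0, 0.14])

```text
clock: 7.35
tool_pos: [0.504, 0.1284, 0.0703]
eef_rot: [-2.349, -2.081, -0.005]
ft_force: [-13.0, 40.6, 28.2]
width: 0.0348
gripper_force: 31.9
```

move_arm(motion=[0, 0, 0, 0.14, 0, 0, 0, 0.14, 0, 0, 0, 0.14, 0, 0, 0, 0.14, 0, 0, 0, 0.14, 0, 0, 0, 0.14, 0, 0, 0, 0.14, 0, 0, 0, 0.14, 0, 0, 0, 0, 0, 0, 0, 0])

```text
clock: 8.35
tool_pos: [0.5046, 0.1282, 0.0702]
eef_rot: [0.894, 3.012, 0.007]
ft_force: [-9.5, 36.7, 20.6]
width: 0.035
gripper_force: 34.4
```

move_arm(motion=[0, 0, 0, 0, 0, 0, 0, 0, 0, 0, 0, 0, 0, 0, 0, 0, 0, 0, 3, 0, 0, 0, 4, 0, 0, 0, 4, -0.1, 0, 0, 1, -0.1], jaw=8.5)

```text
clock: 9.15
tool_pos: [0.5063, 0.1251, 0.1926]
eef_rot: [1.194, 2.901, 0.004]
ft_force: [-0.2, 0.3, -0.5]
width: 0.0851
gripper_force: 0.0
```

move_arm(motion=[1.4, -3.3, 0, -0.1, 1.4, -3.3, 0, -0.1, 1.4, -3.3, 0, -0.1, 1.4, -3.3, 0, -0.1, 1.4, -3.3, 0, -0.1, 1.4, -3.3, 0, -0.1, 1.4, -3.3, 0, -0.1, 1.4, -3.3, 0, -0.1, 0, 0, 0, 0], jaw=0)

```text
clock: 10.05
tool_pos: [0.6179, -0.1431, 0.1884]
eef_rot: [2.235, 2.206, -0.0]
ft_force: [-0.2, 0.4, -0.2]
width: -0.0002
gripper_force: 0.0
```

```bash
python3 w.py w4
python3 - <<'E'
from h import *
c=cv2.imread('pics/w4.png');i=ctrl.camera_info('wrist');h=cv2.cvtColor(c,cv2.COLOR_BGR2HSV)
m=cv2.inRange(h,np.array((5,180,100)),np.array((16,255,255)));n,l,st,ce=cv2.connectedComponentsWithStats(m)
for k in range(1,n):
    if st[k,4]>60: print(st[k],ce[k],ray(i,ce[k],.09))
cv2.imwrite('pics/w4v.png',np.hstack([c,cv2.resize(cv2.imread('pics/w4_t.png'),(240,420))]))
E
```

```text
vial px [139.67854941  18.71897671] AB px [[  39. -299.]
 [ 102.  213.]]
face centre [ 3.92857143 -2.        ] r 33.83673313685826 bubble [ 3.24871688 -1.77500164] area 133.48979591836735 rel [-0.67985454  0.22499836]
cw turns needed A,B [-0.14983761 -0.08439306]
10.05 [ 0.61791211 -0.14308614  0.18836063] [-3.21204342e-01  5.47059692e-01  1.37398442e+00 -9.12913061e-04
  1.21925523e+00 -3.07958798e-01] [-0.20652647  0.44878619 -0.21756974]
[  113     0   311   247 16019] [365.02309757 131.01860291] [ 0.67736792 -0.08203772  0.09      ]
[263 135  23  24 418] [274.15789474 147.        ] [ 0.61437307 -0.09239691  0.09      ]
```

View pics/w4v.png

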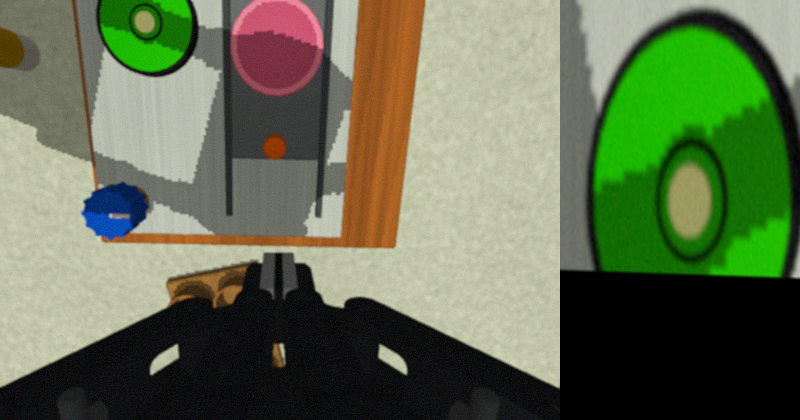

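The bubble is centred in the ring. The post is at about (274,147) px, or (0.615, −0.092) m. Next I lower the shut fingers behind it and push.

move_arm(motion=[0, 0, -3.5, 0, 0, 0, -3.5, 0, 0, 0, -3, 0, 0, 0, -1.3, 0, 0, 1, 0, 0, 0.05, 1.5, 0, 0, 0.05, 1.5, 0, 0, 0.05, 1.5, 0, 0, 0.05, 1.5, 0, 0, 0.05, 1.5, 0, 0, 0.05, 1.5, 0, 0, 0, 0, 0, 0])

```text
clock: 11.3
tool_pos: [0.6197, -0.0367, 0.0758]
eef_rot: [-2.226, -2.216, -0.001]
ft_force: [0.2, -0.1, 0.6]
width: -0.0001
gripper_force: 0.0
```

move_arm(motion=[0.03, 1, 0, 0, 0.03, 1, 0, 0, 0.03, 0.8, 0, 0, 0, 0, 0, 0])

```text
clock: 11.7
tool_pos: [0.6198, -0.0195, 0.0768]
eef_rot: [2.221, 2.21, -0.016]
ft_force: [-17.6, -86.8, 20.0]
width: -0.0002
gripper_force: 43.7
```

move_arm(motion=[0, -1.2, 0, 0, 0, -2, 0, 0, 0, -2.5, 0, 0, 0, 0, 3, 0, 0, -1, 4, 0, 0, -1, 4, 0, 0, 0, 0, 0, 0, 0, 0, 0])

```text
clock: 12.5
tool_pos: [0.6208, -0.0882, 0.1863]
eef_rot: [2.228, 2.213, 0.001]
ft_force: [1.1, -0.8, -0.8]
width: -0.0005
gripper_force: 0.0
```

```bash
python3 w.py w5
python3 - <<'E'
from h import *
c=cv2.imread('pics/w5.png');i=ctrl.camera_info('wrist');h=cv2.cvtColor(c,cv2.COLOR_BGR2HSV)
m=cv2.inRange(h,np.array((5,180,100)),np.array((16,255,255)));n,l,st,ce=cv2.connectedComponentsWithStats(m)
for k in range(1,n):
    if st[k,4]>60: print(st[k],ce[k],ray(i,ce[k],.09))
s=ctrl.capture('scene');cv2.imwrite('pics/w5v.png',np.hstack([cv2.resize(c,(400,300)),cv2.resize(s[130:330,130:370],(360,300))]))
E
```

```text
vial px [144.08736244  98.82993687] AB px [[  54. -167.]
 [ 107.  283.]]
face centre [ 4.01355416 -1.49191284] r 33.87080383300781 bubble [ 2.08709759 -6.26694644] area 150.0612244897959 rel [-1.92645658 -4.77503359]
cw turns needed A,B [ 0.36258773 -1.02631093]
12.5 [ 0.62083563 -0.0882215   0.18633257] [-2.36427640e-01  5.39333209e-01  1.39554340e+00  1.65372812e-04
  1.20518426e+00 -2.29609490e-01] [ 1.10595896 -0.77528563 -0.80495135]
[  335    23    87   275 14856] [375.67198438 160.77147281] [ 0.68837696 -0.04885192  0.09      ]
[263  95  23  25 451] [274.01552106 106.69844789] [ 0.61764482 -0.01235815  0.09      ]
```

View pics/w5v.png

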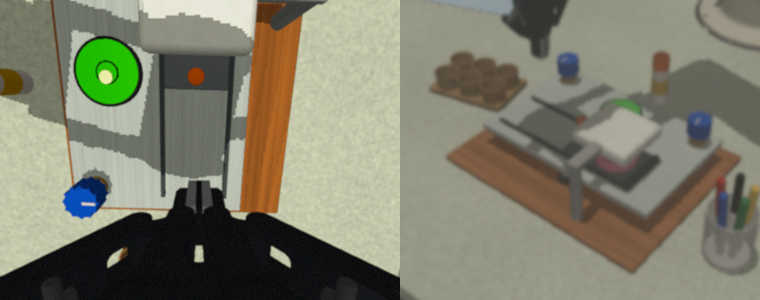

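move_arm(motion=[0, 0, 0, 0, 0, 0, 0, 0, 0, 0, 0, 0, 0, 0, 0, 0, 0, 0, 0, 0, 0, 0, 0, 0, 0, 0, 0, 0, 0, 0, 0, 0])

```text
clock: 13.4
tool_pos: [0.6206, -0.0879, 0.1857]
eef_rot: [2.228, 2.215, 0.0]
ft_force: [-0.1, -0.4, 0.3]
width: 0.0002
gripper_force: 0.0
```

```bash
cat > p.py <<'E'
from h import *
i=ctrl.camera_info('wrist');c=ctrl.capture('wrist');h=cv2.cvtColor(c,cv2.COLOR_BGR2HSV)
m=cv2.inRange(h,np.array((5,180,100)),np.array((16,255,255)));n,l,st,ce=cv2.connectedComponentsWithStats(m)
for k in range(1,n):
    if 200<st[k,4]<900: print('post',st[k],ce[k],ray(i,ce[k],.097))
E
python3 w.py w6; python3 p.py
```

```text
vial px [144.59973769  99.09477939] AB px [[  55. -168.]
 [ 108.  284.]]
face centre [ 4.03171648 -1.51927839] r 33.86267525809152 bubble [ 3.16571184 -2.17967747] area 143.0 rel [-0.86600464 -0.66039908]
cw turns needed A,B [-0.05313846 -0.24522662]
13.4 [ 0.62055676 -0.08791739  0.18573189] [-2.35974664e-01  5.40189456e-01  1.39575204e+00 -1.60256633e-06
  1.20558189e+00 -2.30002147e-01] [-0.08053096 -0.35076834  0.29658712]
post [263  95  24  25 451] [274.79600887 107.12638581] [ 0.61861535 -0.01300014  0.097     ]
```

Bubble still centred. I make a gentler second push to confirm the carriage is at the stop.

move_arm(motion=[0, 0, -4, 0, 0, 0, -4, 0, 0, 0, -3, 0, 0, 2, 0, 0, 0, 2, 0, 0, 0, 1, 0, 0, 0, 0.5, 0, 0, 0, 0, 0, 0])

```text
clock: 14.3
tool_pos: [0.6207, -0.0327, 0.076]
eef_rot: [2.227, 2.215, 0.0]
ft_force: [-0.2, -0.4, 0.2]
width: -0.0002
gripper_force: 0.0
```

move_arm(motion=[0, 0.3, 0, 0, 0, 0.3, 0, 0, 0, 0.2, 0, 0, 0, 0, 0, 0])

```text
clock: 14.7
tool_pos: [0.6207, -0.0282, 0.0763]
eef_rot: [2.226, 2.212, -0.004]
ft_force: [-4.4, -25.7, 6.4]
width: 0.0003
gripper_force: 13.1
```

move_arm(motion=[0, -1, 0, 0, 0, -2, 0, 0, 0, -2.5, 0, 0, 0, 0, 4, 0, 0, 0, 4, 0, 0, 0, 3, 0, 0, 0, 0, 0, 0, 0, 0, 0, 0, 0, 0, 0, 0, 0, 0, 0, 0, 0, 0, 0, 0, 0, 0, 0])

```text
clock: 15.9
tool_pos: [0.6203, -0.0799, 0.1851]
eef_rot: [-2.228, -2.214, 0.001]
ft_force: [0.4, 0.2, -0.3]
width: 0.0001
gripper_force: 0.0
```

move_arm(motion=[0, 0, 0, 0, 0, 0, 0, 0, 0, 0, 0, 0, 0, 0, 0, 0, 0, 0, 0, 0, 0, 0, 0, 0, 0, 0, 0, 0, 0, 0, 0, 0])

```text
clock: 16.7
tool_pos: [0.6205, -0.0799, 0.1857]
eef_rot: [-2.228, -2.215, 0.0]
ft_force: [-0.3, -0.3, 0.6]
width: -0.0003
gripper_force: 0.0
```

```bash
python3 w.py w7; python3 p.py
python3 - <<'E'
from h import *
# mould-to-post distance from w4 (camera pose relative to TCP same yaw approx): shift current view by TCP difference
i=ctrl.camera_info('wrist');s=ctrl.get_state();V=np.array(i['view']);R=V[:3,:3]
d=np.array([.61791211,-.14308614,.18836063])-s['tool_pos'];V[:3,3]-=R@d
j={'mtx':i['mtx'],'view':V};c=cv2.imread('pics/w4.png');h=cv2.cvtColor(c,cv2.COLOR_BGR2HSV)
m=cv2.inRange(h,np.array((165,60,60)),np.array((180,255,255)));n,l,st,ce=cv2.connectedComponentsWithStats(m);k=1+st[1:,4].argmax()
(a,r)=cv2.minEnclosingCircle(cv2.convexHull(cv2.findNonZero((l==k).astype(np.uint8))));print(a,r)
for z in(.06,.08): print('mould',ray(j,a,z))
print('post',ray(j,(274.2,147),.097))
E
```

```text
vial px [145.77033541 110.24379518] AB px [[  57. -149.]
 [ 109.  293.]]
face centre [ 4.07358224 -1.43098668] r 33.91705976213728 bubble [ 3.17538897 -1.96973126] area 144.28571428571428 rel [-0.89819327 -0.53874458]
cw turns needed A,B [-0.07637607 -0.23307898]
16.7 [ 0.62051917 -0.07990733  0.18566635] [-2.23482098e-01  5.38829778e-01  1.39863457e+00  1.05573110e-05
  1.20418652e+00 -2.17491595e-01] [-0.27104654 -0.31127211  0.59271726]
post [264 108  23  24 439] [274.93849658 119.8929385 ] [ 0.61863628 -0.01302595  0.097     ]
(276.055419921875, 45.840248107910156) 51.31169509887695
mould [ 0.61685446 -0.02388967  0.06      ]
mould [ 0.61695742 -0.02779446  0.08      ]
post [ 0.61534435 -0.09395971  0.097     ]
```

The post did not move under 26 N (well over the 2 N friction), which puts the mould centre at y of about 64 mm under the hood, expected 65. The bubble is about 1 mm off centre, so I hand in.

```bash
python3 -c "
from station import ctrl
print(ctrl.job_done())"
```

```text
the job is handed in; nothing more can be done
None
```

I handed the job in at about 17 s: the bubble is about 1 mm from the vial's centre, the carriage is home against its stop under the hood, and I kept the arm clear of the glue stick, marker pot and egg tray; no verdict was shown.

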